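Seat an organ pipe in the sprung V-rest and hold it down

ROBOT

A 6-joint arm with a two-finger parallel gripper is mounted at the origin on the work surface. World frame = base frame: x ahead of the robot, y to its left, z up, the work surface at z = 0. Lengths are in m, angles in degrees, forces in N, time in s.
With the tool pointing down it reaches from about 0.4 to 0.825 m from the base axis. Payload 7 kg.
Tool frame: the origin (TCP) lies at the very end of the fingers, on their centre line; the grasp point (between the pads) lies 19 mm behind it (r.grasp_offset is the z of the grasp point in the tool frame, in m); z points along the fingers, y is the direction in which the jaws open and shut (so a half turn about z gives the same grasp; the last joint's range is limited). The gripper opens to 88 mm and grips with 3 to 60 N. Pads are 19 mm wide; open, the fingers measure 130 mm over their backs; the gripper's body (78 mm by 193 mm) begins 47 mm behind the grasp point.
Start: joints at [85.262, 20.546, 0.682, 0, -70.136, -16.507], TCP at [0.245, 0.629, 0.227] pointing down, gripper open.
Joint ranges: [-176.03, 176.03], [-82.01, 121.73], [-58.28, 71.71], [-173.87, 95.51], [-174.79, -0.11], [-173.66, 173.66]. Speed limits (degrees/s): [136.94, 136.94, 172.46, 180, 180, 180].

INTERFACE

Orientations are given as [roll, pitch, yaw] about the fixed x, y, z axes, in that order (R = Rz(yaw) Ry(pitch) Rx(roll)).
In Python, from plant import r, capture, calibration, order gives the robot as it stands.
- The arm moves only by the tool servo_tool, never from a script. Its arguments are lists of equal length, an entry for each row: "grip": the closure, from -1 (fully open) to 1 (shut), so that 0 is half open; "translation": the shift along the tool's x, y, z in m, a list of three; "turn": the turn about the tool's z in rad. A call has 1 to 10 rows; each row is the pose to reach, as a shift and turn from the pose commanded when the call began, along the tool's axes at that moment; what a row does not reach only later rows make up. A row lasts 1/12 s, in which the tool goes at most 41.7 mm and 7.16 degrees, less where a joint would pass 70% of its speed; a pose out of reach is approached as far as the arm can. A call with a gripper value outside its range is refused whole. The fingers move at their own pace and stop on an object; "newtons" is the grip in N (left out, the last holds). Time passes only in rows, so rows that repeat a pose let the fingers close. It gives the time, the measured TCP pose, the force and the opening at its end, in the units of the state.
- r.get_state(): the state, without advancing time (a new reading comes with each control period).
- capture(name): name is "scene" or "top" or "wrist"; returns (picture, depth): 400x640x3 uint8, blue, green, red; 400x640 float32, m along the optical axis (not along the pixel's ray), 0 where there is no reading.
- calibration(name): a dict with "fx", "fy", "cx", "cy" (pixels), "dist_coeffs" ([k1, k2, p1, p2, k3] as OpenCV has them; the pictures are not rectified), "view" (4x4, takes a point from world to camera coordinates). Camera axes: x right, y up, looking along -z (the intrinsics and any distortion apply to the point x, -y, -z); pixel columns grow to the right and rows downward; lengths in m; the calibration is good to about 2 mm. A picture is of the moment at which its call begins: read the wrist's pose just before it. calibration takes no time and is no camera call; for the wrist camera it gives the pose at the moment of the call.
- order.close_job(): hands the job in, once; it reports no verdict.
The state is a dict: "time_s": time; "joints": joint angles; "qd": joint speeds; "joint_torque": joint torques, N m; "tcp_pos": TCP position; "eef_rot": TCP orientation; "contact_force": force on the tool from outside, world axes, zero at the start; "moment": the same for the moment, N m; "gripper_width": finger opening in m.
Only numpy, scipy, OpenCV 4.12 (cv2) and the standard library are available. Lean on these libraries where they do the work, as an engineer would, in place of code of your own. Each camera call takes 0.05 s, during which the arm holds its last target.

TASK

Take the thickest of the three small organ pipes from the notched wooden rack and lower it into the sprung V-rest, mouth upwards, its conical foot pointing the same way as the rest's wooden tongue and its straight tube centred over the two V-blocks. Press it gently down, bearing firmly on both flanks of the V and not just one, until the sprung saddle has sunk to between half and fully down, and finish while still holding it pressed there (gripped, or pressed from above with the fingers): do not back off. Leave everything else where it is.

Things in the scene. Friction and masses are not known exactly. Their poses are not given: they have to be found in the camera images.
- pipe_thick_center (a point): the pipe to use, thickest of three bare-metal organ pipes lying 100 mm apart in the rack (which notch varies): a cylinder 40 mm in diameter, 140 mm long, with a conical foot 50 mm long on one end. The point: on the axis, middle of the straight tube, near the balance point; 50 mm above the bench in the rack. x runs along the pipe to the foot, z out through the mouth.
- pipe_thick_toe (a point): the tip of that pipe's foot, 120 mm from the tube's middle along its x.
- pipe_thick: the same pipe as a body, 0.12 to 0.26 kg; origin and axes are those of the middle of its tube. Its mouth is a dark slot in the tube's wall near the foot; it faces up in the rack.
- rack: fixed plywood rack, 130 x 300 mm; origin under its middle. Pipes lie along its x in notches at y = -100, 0, +100 mm; each notch is a pair of wooden V's 18 mm thick at x = -45 and +45 mm, 43 mm high. Between the two V's of a notch (72 mm free, over a base board 10 mm thick) a pipe can be gripped from above across its diameter.
- v_seat (a point): on the sprung V-rest: the point where the middle of the thick pipe's tube belongs, on its axis when seated. 102 mm above the bench with the saddle up; it sinks with the saddle. x runs along the V towards the end with the tongue, z up. V bottom line 28 mm below this point; the V's upper edges level with it, 28 mm to each side.
- rest: fixed V-rest, base 150 x 85 mm, origin under its middle, x towards the flat wooden tongue (12 mm high) that sticks 65 mm out of one end. Its saddle carries two wooden V-blocks (90 degree V, 30 mm long) at x = -45 and +45 mm; the 60 mm gap between them is open down to the saddle plate, 38 mm below the seated pipe's axis, so fingers holding the tube at its middle have room.
- saddle (a joint): how far the sprung saddle is pressed down, in m: 0 up, 0.014 fully down (stop). It goes straight down on springs: it stays up under the pipe's own weight, starts to sink at about 5 N in all and needs about 15 N at the stop (0.7 N per mm).
- pipe_medium_center (a point): the medium pipe: same kind as the thick one but 28 mm in diameter, tube 140 mm long; point at the middle of its tube. Leave alone.
- pipe_thin_center (a point): the thin pipe: 20 mm in diameter, tube 130 mm long; point at the middle of its tube. Leave alone.
- mallet: wooden hammer, 240 mm long, lying on the bench. Leave alone.
- brush: brush, 170 mm long, lying on the bench. Leave alone.
- jar: amber jar, 56 mm diameter, 75 mm high, standing on the bench; origin at its underside. Leave alone.
- offcut: block of dark wood 100 x 55 x 35 mm; origin at its underside. Leave alone.
- nicker: screwdriver-like hand tool, 180 mm long, lying on the bench. Leave alone.
- collar: brass ring, 52 mm diameter, 18 mm high, lying flat; origin at its underside. Leave alone.
Mind the look-alikes: they are no part of the job. What is shaped like the pipe_thick but yellow is not meant. Leave any green look-alike of the rest alone.

How it is judged:
By the outcome, as a careful person would: the job done as asked, in the order asked, and still so for the second after the job is handed in, while the arm keeps its last pose, push and grip.
It also fails if it takes over 54 s, if anything falls off the work surface, if the arm or the gripper's body presses on something with over 40 N, if the wrist force passes 120 N, or if a joint passes its speed limit or range.

## Working session

There is one attempt and no reset: what is moved stays moved. The work goes in short steps, Python scripts to look and compute and a tool call to move; the robot and the scene stay as the last step left them, time stands still between calls to the robot, and variables do not carry over. Pictures are saved under pics/ and viewed, and the job is handed in when it is done.

Besides the shell and the picture viewer there is one more tool, called as name([rows], argument=value, ...), one row to a line, values as JSON. servo_tool: Moves the arm, as the interface text tells. Its arguments: {"type":"object","properties":{"grip":{"type":"array","items":{"type":"number"}},"translation":{"type":"array","items":{"type":"array","items":{"type":"number"}}},"turn":{"type":"array","items":{"type":"number"}},"newtons":{"type":"number"}},"required":["grip","translation","turn"]}

```bash
ls; mkdir -p pics; python3 - <<'E'
from plant import r,capture,calibration,order
import cv2
for n in ("scene","top"):
    p,d=capture(n); cv2.imwrite(f"pics/{n}0.png",p); c=calibration(n); print(n,c)
    import numpy as np; np.save(f"pics/{n}0.npy",d)
print(r.get_state(), r.grasp_offset)
E
```

```text
pics
scene {'fx': 403.93197930246265, 'fy': 403.93197930246265, 'cx': 322.7444923254925, 'cy': 199.9692729736671, 'dist_coeffs': array([-0.00571763,  0.        ,  0.        ,  0.        ,  0.        ]), 'view': array([[-0.07600329,  0.99704154, -0.01147484,  0.08094749],
       [-0.73657208, -0.04838382,  0.67462624,  0.31291281],
       [ 0.67207519,  0.05972586,  0.73807029, -1.41767473],
       [ 0.        ,  0.        ,  0.        ,  1.        ]])}
top {'fx': 366.9944881912098, 'fy': 366.9944881912098, 'cx': 320.2348091085912, 'cy': 201.27628275757982, 'dist_coeffs': array([0.00772461, 0.        , 0.        , 0.        , 0.        ]), 'view': array([[-0.01468778, -0.99962005, -0.02332422, -0.009063  ],
       [ 0.9856974 , -0.01839193,  0.16751826, -0.53505962],
       [-0.16788359, -0.02053015,  0.98559303, -1.05563089],
       [ 0.        ,  0.        ,  0.        ,  1.        ]])}
{'time_s': 0.1, 'joints': array([ 8.52609641e+01,  2.05874551e+01,  6.39664468e-01, -1.94744297e-02,
       -7.01361617e+01, -1.65056949e+01]), 'qd': array([ 0.00940561, -0.19477912,  0.21794677,  0.00345411, -0.02697223,
        0.10239354]), 'joint_torque': array([-1.35535091e-03, -5.84164846e+01,  2.93754673e+01,  7.01555371e+00,
        1.01751310e-02, -4.63480603e-05]), 'tcp_pos': array([0.24445708, 0.62870719, 0.22571439]), 'eef_rot': array([ 1.79914305e+02, -6.30036151e-03, -2.12513566e+01]), 'contact_force': array([-0.05390712,  0.49219997,  0.83817395]), 'moment': array([ 0.01814672, -0.08647524, -0.00462226]), 'gripper_width': 0.08762317667425096} -0.0188
```

View pics/scene0.png

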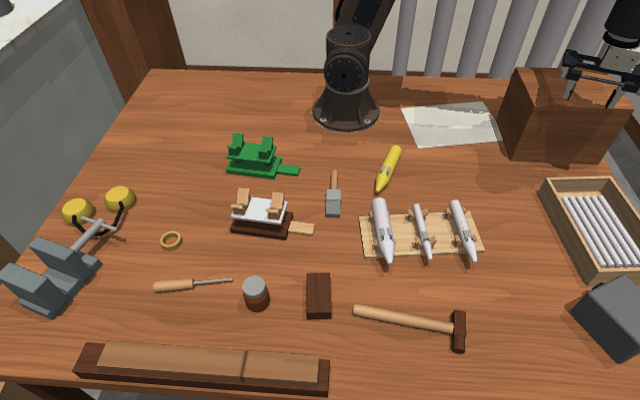

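View pics/top0.png

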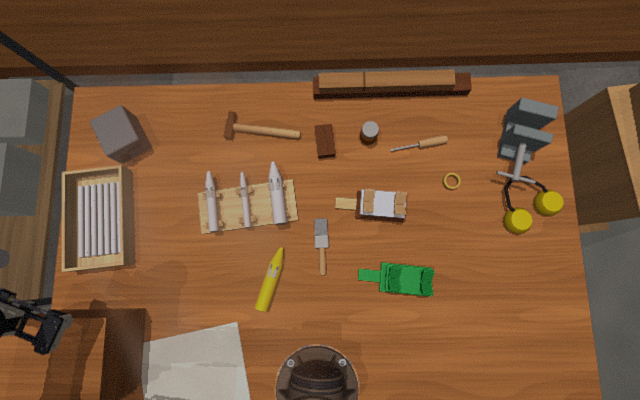

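The top view shows the rack at about (248,205) px, with the thick pipe at (278,192), foot up (+x). The brown rest is at (383,205), with its tongue pointing left (+y). I'll enlarge both.

```bash
python3 - <<'E'
import cv2
p=cv2.imread("pics/top0.png")
cv2.imwrite("pics/c1.png",cv2.resize(p[150:240,190:310],None,fx=6,fy=6,interpolation=cv2.INTER_CUBIC))
cv2.imwrite("pics/c2.png",cv2.resize(p[175:235,325:425],None,fx=8,fy=8,interpolation=cv2.INTER_CUBIC))
E
```

```text
(no output)
```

View pics/c1.png

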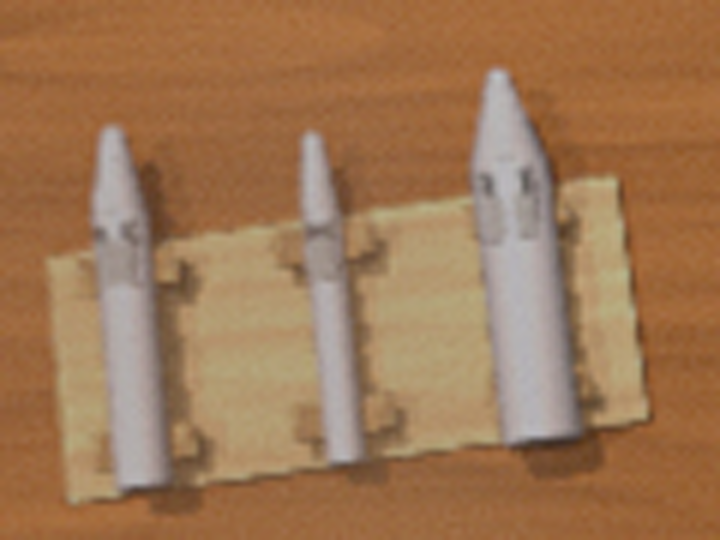

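View pics/c2.png

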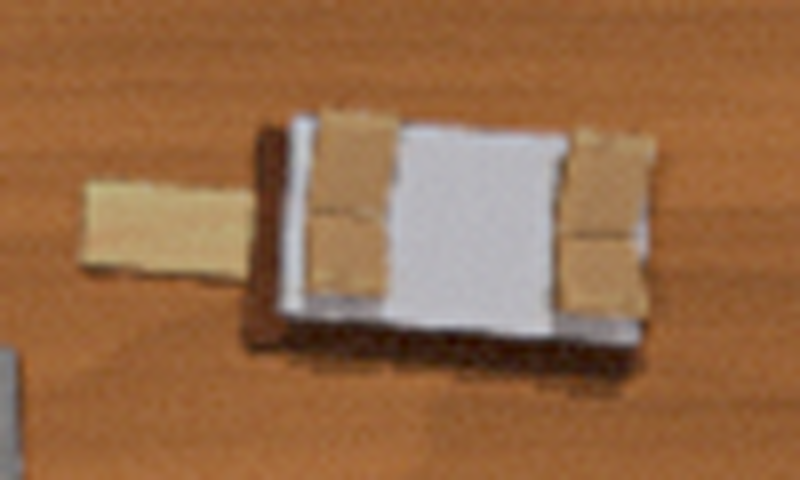

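The enlarged crops show the thick pipe's toe at (498,72) and its rear end at about (543,438). The rest's V-bottom lines run (313,210)-(385,213) and (562,234)-(640,238).

```bash
cat > h.py <<'E'
import numpy as np,cv2
def ray(c,uv):
    K=np.array([[c['fx'],0,c['cx']],[0,c['fy'],c['cy']],[0,0,1]])
    p=cv2.undistortPoints(np.array([[uv]],float),K,c['dist_coeffs'])[0,0]
    V=c['view'];R=V[:3,:3];t=V[:3,3]
    return -R.T@t, R.T@np.array([p[0],-p[1],-1.])
def onz(c,uv,z):
    o,d=ray(c,uv); return o+d*(z-o[2])/d[2]
def cloud(c,d):
    K=np.array([[c['fx'],0,c['cx']],[0,c['fy'],c['cy']],[0,0,1]])
    v,u=np.mgrid[:d.shape[0],:d.shape[1]]
    p=cv2.undistortPoints(np.stack([u.ravel(),v.ravel()],1).astype(float)[:,None],K,c['dist_coeffs'])[:,0]
    z=d.ravel();P=np.stack([p[:,0]*z,-p[:,1]*z,-z],1)
    V=c['view'];W=(P-V[:3,3])@V[:3,:3]
    W[z==0]=np.nan
    return W.reshape(d.shape+(3,))
E
python3 - <<'E'
from plant import calibration
from h import *
np.set_printoptions(precision=4,suppress=True)
c=calibration("top")
C1=lambda x,y:((x+.5)/6-.5+190,(y+.5)/6-.5+150)
C2=lambda x,y:((x+.5)/8-.5+325,(y+.5)/8-.5+175)
toe=onz(c,C1(498,72),.05); rear=onz(c,C1(541,438),.05)
# sections of tube
for a,b in [((477,200),(556,193)),((488,300),(567,293)),((500,430),(579,424))]:
    print(onz(c,C1((a[0]+b[0])/2,(a[1]+b[1])/2),.05))
u=toe-rear;print(toe,rear,np.linalg.norm(u),np.degrees(np.arctan2(u[1],u[0])))
l=[onz(c,C2(*q),.074) for q in [(313,210),(385,213),(562,234),(640,238)]]
print(*l); u=(l[0]+l[1]-l[2]-l[3])/2;print("seat",sum(l)/4,np.linalg.norm(u),np.degrees(np.arctan2(u[1],u[0])))
D=np.load("pics/top0.npy");W=cloud(c,D)
w=W[150:240,190:310].reshape(-1,3)
# pipe cloud
m=(w[:,2]>.055)&(np.abs(w[:,0]-(toe[0]+rear[0])/2)<.13)&(np.abs(w[:,1]-(toe[1]+rear[1])/2)<.045)
q=w[m];print(len(q),q.mean(0),q[:,2].max()); k=np.polyfit(q[:,0],q[:,1],1);print("ang",np.degrees(np.arctan(k[0])), np.polyval(k,(toe[0]+rear[0])/2-.025))
w=W[175:235,325:425].reshape(-1,3)
q=w[(w[:,2]>.078)];print(len(q),q.mean(0),q.min(0),q.max(0))
q=w[(w[:,2]>.055)&(w[:,2]<.07)];print("plate",len(q),q.mean(0),q.min(0),q.max(0))
E
```

```text
[0.5945 0.1157 0.05  ]
[0.5433 0.1099 0.05  ]
[0.4777 0.1036 0.05  ]
[0.6595 0.1255 0.05  ] [0.4722 0.1029 0.05  ] 0.18867151235938642 6.887162940219241
[ 0.5289 -0.1451  0.074 ] [ 0.5273 -0.1712  0.074 ] [ 0.5184 -0.2348  0.074 ] [ 0.5164 -0.2629  0.074 ]
seat [ 0.5228 -0.2035  0.074 ] 0.09132641164512312 83.26948539878047
698 [0.5508 0.1104 0.0659] 0.07520618116324662
ang 7.006832563794193 0.10917801139635383
436 [ 0.5234 -0.2016  0.0919] [ 0.4849 -0.2636  0.0781] [ 0.559  -0.1396  0.1049]
plate 648 [ 0.5184 -0.1996  0.0639] [ 0.4804 -0.2669  0.0574] [ 0.5632 -0.1341  0.0697]
```

servo_tool([
  [0.03,0.024,0],
  [0.06,0.048,0],
  [0.09,0.072,0],
  [0.12,0.096,0],
  [0.15,0.12,0],
  [0.18,0.144,0],
  [0.21,0.168,0],
  [0.24,0.192,0],
], grip=[-1,-1,-1,-1,-1,-1,-1,-1], turn=[0.1,0.2,0.3,0.4,0.5,0.5,0.5,0.5])

```text
time_s: 0.77
tcp_pos: [0.3991, 0.3613, 0.2264]
eef_rot: [180.0, 0.0, -49.9]
contact_force: [2.1, 0.5, 0.5]
gripper_width: 0.0875
```

```bash
python3 -c "
from plant import r
s=r.get_state()
for k in ('time_s','joints','tcp_pos','eef_rot','contact_force'):print(k,s[k])"
```

```text
time_s 0.7667
joints [ 6.30196182e+01  7.68775704e+00 -1.65758722e+01 -7.68508424e-03
 -6.57526948e+01 -2.28979454e+01]
tcp_pos [0.39909103 0.36126569 0.22641846]
eef_rot [ 1.79982236e+02  1.02489388e-04 -4.98814842e+01]
contact_force [2.08149647 0.49662435 0.53456097]
```

servo_tool([
  [0.032,0.006,0],
  [0.064,0.012,0],
  [0.096,0.018,0],
  [0.128,0.024,0],
  [0.16,0.03,0],
  [0.192,0.036,0],
  [0.224,0.042,0],
  [0.256,0.048,0],
  [0.284,0.054,0],
  [0.284,0.054,0],
], grip=[-1,-1,-1,-1,-1,-1,-1,-1,-1,-1], turn=[0.12,0.24,0.36,0.48,0.6,0.72,0.84,0.96,1.08,1.2])

```text
time_s: 1.6
tcp_pos: [0.5416, 0.1075, 0.226]
eef_rot: [180.0, -0.1, -119.2]
contact_force: [0.0, 0.5, -0.9]
gripper_width: 0.0878
```

servo_tool([
  [0,0,0],
  [0,0,0],
  [0,0,0],
  [0,0,0],
  [0,0,0],
  [0,0,0],
  [0,0,0],
  [0,0,0],
  [0,0,0],
], grip=[-1,-1,-1,-1,-1,-1,-1,-1,-1], turn=[0.12,0.24,0.36,0.48,0.6,0.72,0.84,0.949,0.949])

```text
time_s: 2.35
tcp_pos: [0.5401, 0.1111, 0.2262]
eef_rot: [-180.0, -0.0, -173.3]
contact_force: [0.4, -0.0, 0.8]
gripper_width: 0.0878
```

```bash
python3 - <<'E'
from plant import r,capture,calibration
import cv2,numpy as np
s=r.get_state()
for k in ('time_s','joints','tcp_pos','eef_rot','contact_force'):print(k,s[k])
c=calibration("wrist");p,d=capture("wrist");cv2.imwrite("pics/w1.png",p);np.save("pics/w1.npy",d);np.save("pics/w1c.npy",c,allow_pickle=True)
E
```

```text
time_s 2.35
joints [ 3.19694504e+01  8.97542433e+00 -1.50501626e+01 -1.02080015e-02
 -6.60137553e+01 -1.15276596e+02]
tcp_pos [0.54012137 0.11108641 0.22620928]
eef_rot [-1.79991632e+02 -3.95568779e-02 -1.73311301e+02]
contact_force [ 0.39831757 -0.04697718  0.82307765]
```

View pics/w1.png

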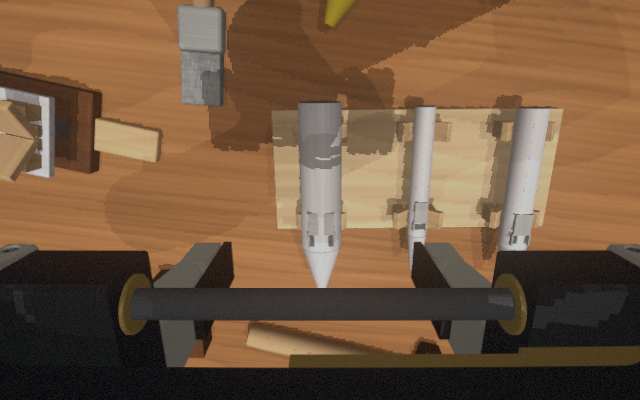

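The wrist view shows the thick pipe with its rear end at (320,102), the shoulder at about (322,247) and the toe at (322,287). I'll use it to refine the pose.

```bash
python3 - <<'E'
from h import *
np.set_printoptions(precision=4,suppress=True)
c=np.load("pics/w1c.npy",allow_pickle=True).item()
for uv in [(320.5,103),(320.5,130),(321,180),(321,240),(322,287)]: print(uv,onz(c,uv,.05))
D=np.load("pics/w1.npy");W=cloud(c,D)
w=W[80:300,285:360].reshape(-1,3)
q=w[w[:,2]>.055]; print(len(q),q.min(0),q.max(0))
# slices
for a in np.arange(.46,.64,.02):
    s=q[(abs(q[:,0]-a)<.01)]
    if len(s)>20: print(a.round(2),len(s),(s[:,1].min()+s[:,1].max())/2,np.ptp(s[:,1]),s[:,2].max())
E
```

```text
(320.5, 103) [0.4733 0.1024 0.05  ]
(320.5, 130) [0.4973 0.1052 0.05  ]
(321, 180) [0.5443 0.1112 0.05  ]
(321, 240) [0.6064 0.1185 0.05  ]
(322, 287) [0.6598 0.1258 0.05  ]
7576 [0.4702 0.0835 0.055 ] [0.6568 0.1376 0.3087]
0.48 917 0.10276406463479729 0.03844149886027984 0.0714787390135065
0.5 1759 0.10478076711374303 0.039721714444278106 0.3086561092192408
0.52 978 0.1076505082269691 0.03939684619023584 0.3078755496447324
0.54 851 0.11042420879405315 0.039038392885303266 0.07025939279960408
0.56 812 0.11278980275276647 0.03966261183829986 0.07087759294999645
0.58 774 0.11560390035902386 0.03920280459628264 0.07059349166068625
0.6 716 0.11774522366055212 0.03977960010239458 0.07058323110398462
0.62 480 0.11909567389277162 0.036134149728139706 0.07020294175424813
```

servo_tool([
  [-0.001,0,0.03],
  [-0.001,0,0.06],
  [-0.001,0,0.09],
  [-0.001,0,0.115],
  [-0.001,0,0.14],
  [-0.001,0,0.16],
  [-0.001,0,0.175],
  [-0.001,0,0.187],
  [-0.001,0,0.196],
  [-0.001,0,0.196],
], grip=[-1,-1,-1,-1,-1,-1,-1,-1,-1,-1], turn=[0,0,0,0,0,0,0,0,0,0])

```text
time_s: 3.23
tcp_pos: [0.5403, 0.1107, 0.0287]
eef_rot: [-179.9, -0.2, -172.9]
contact_force: [0.4, 1.2, -0.9]
gripper_width: 0.0879
```

servo_tool([
  [0,0,0],
  [0,0,0],
  [0,0,0],
  [0,0,0],
  [0,0,0],
  [0,0,0],
  [0,0,0],
  [0,0,0],
  [0,0,0],
  [0,0,0],
], grip=[0,0,0.2,0.2,0.2,0.2,0.2,0.2,0.2,0.2], turn=[0,0,0,0,0,0,0,0,0,0], newtons=25)

```text
time_s: 4.07
tcp_pos: [0.5415, 0.1096, 0.031]
eef_rot: [-179.9, -0.0, -173.0]
contact_force: [2.9, -9.4, 3.2]
gripper_width: 0.0395
```

servo_tool([
  [0,0,0],
  [0,0,0],
  [0,0,-0.005],
  [0,0,-0.015],
  [0,0,-0.035],
  [0,0,-0.06],
  [0,0,-0.09],
  [0,0,-0.12],
  [0,0,-0.14],
  [0,0,-0.14],
], grip=[1,1,1,1,1,1,1,1,1,1], turn=[0,0,0,0,0,0,0,0,0,0], newtons=30)

```text
time_s: 4.9
tcp_pos: [0.5437, 0.1125, 0.1762]
eef_rot: [179.9, 0.5, -173.0]
contact_force: [1.7, -0.6, -1.8]
gripper_width: 0.039
```

```bash
python3 - <<'E'
from plant import r,capture,calibration
import cv2,numpy as np
s=r.get_state()
for k in ('time_s','joints','tcp_pos','eef_rot','contact_force','moment','gripper_width'):print(k,s[k])
c=calibration("wrist");p,d=capture("wrist");cv2.imwrite("pics/w2.png",p);np.save("pics/w2.npy",d);np.save("pics/w2c.npy",c,allow_pickle=True)
p,d=capture("scene");cv2.imwrite("pics/s2.png",p)
E
```

```text
time_s 4.9
joints [ 3.19451072e+01  1.12983610e+01 -1.91159824e+01  7.00894903e-02
 -5.91112989e+01 -1.14945137e+02]
tcp_pos [0.54371831 0.1125303  0.17621831]
eef_rot [ 179.85475058    0.45558093 -172.96487434]
contact_force [ 1.74235966 -0.63029346 -1.80992515]
moment [ 0.11658269 -0.35136793  0.00413575]
gripper_width 0.039008441844604655
```

View pics/w2.png

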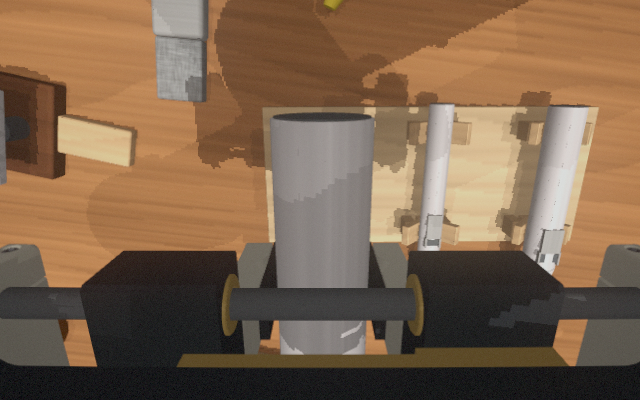

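View pics/s2.png

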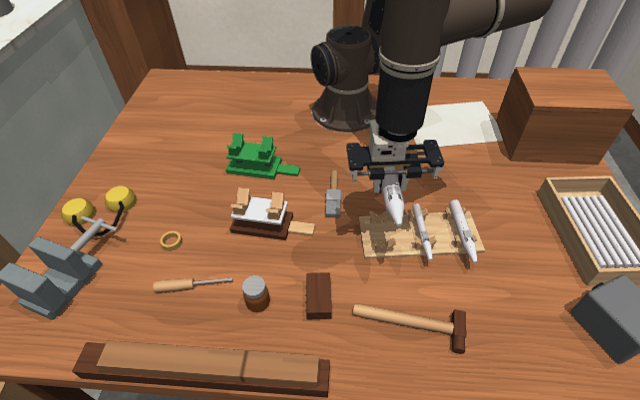

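The lift worked: the pipe is level in the gripper and the other two pipes are undisturbed. Next I'll carry it over the rest.

servo_tool([
  [0.004,-0.02,0],
  [0.008,-0.045,0],
  [0.014,-0.075,0],
  [0.02,-0.108,0],
  [0.026,-0.141,0],
  [0.032,-0.174,0],
  [0.038,-0.207,0],
  [0.044,-0.24,0],
  [0.05,-0.27,0],
  [0.055,-0.297,0],
], grip=[1,1,1,1,1,1,1,1,1,1], turn=[-0.06,-0.16,-0.27,-0.38,-0.49,-0.6,-0.71,-0.82,-0.93,-1.04])

```text
time_s: 5.83
tcp_pos: [0.5214, -0.1917, 0.1691]
eef_rot: [179.8, -0.0, -113.2]
contact_force: [0.8, 0.3, -1.8]
gripper_width: 0.0394
```

```bash
python3 -c "
from plant import r
s=r.get_state()
for k in ('time_s','joints','tcp_pos','eef_rot','contact_force'):print(k,s[k])"
```

```text
time_s 5.8333
joints [-1.14662450e-02  1.20702143e+01 -1.90842507e+01 -3.49452420e-02
 -5.90021392e+01 -2.31273554e+01]
tcp_pos [ 0.52140619 -0.19170667  0.16911813]
eef_rot [ 1.79844231e+02 -3.40102631e-02 -1.13156813e+02]
contact_force [ 0.78351126  0.34685959 -1.84957045]
```

servo_tool([
  [0.006,-0.002,0],
  [0.011,-0.004,0],
  [0.011,-0.004,0],
  [0.011,-0.004,0],
  [0.011,-0.004,0],
  [0.011,-0.004,0],
], grip=[1,1,1,1,1,1], turn=[-0.1,-0.2,-0.292,-0.292,-0.292,-0.292])

```text
time_s: 6.33
tcp_pos: [0.5217, -0.2016, 0.1698]
eef_rot: [179.9, 0.0, -96.9]
contact_force: [-0.3, 0.3, -2.0]
gripper_width: 0.0395
```

```bash
python3 - <<'E'
from plant import r,capture,calibration
import cv2,numpy as np
s=r.get_state()
for k in ('time_s','joints','tcp_pos','eef_rot','contact_force','moment','gripper_width'):print(k,s[k])
for n in("wrist","top","scene"):
    c=calibration(n);p,d=capture(n);cv2.imwrite(f"pics/{n}3.png",p);np.save(f"pics/{n}3.npy",d);np.save(f"pics/{n}3c.npy",c,allow_pickle=True)
    if n=="top": cv2.imwrite("pics/top3c.png",cv2.resize(p[140:260,310:430],None,fx=5,fy=5,interpolation=cv2.INTER_CUBIC))
    if n=="scene": cv2.imwrite("pics/scene3c.png",cv2.resize(p[120:260,190:350],None,fx=4,fy=4,interpolation=cv2.INTER_CUBIC))
E
```

```text
time_s 6.3333
joints [-1.07729369e+00  1.23317333e+01 -1.86421650e+01 -1.57040363e-02
 -5.91036628e+01 -5.78246237e+00]
tcp_pos [ 0.52174003 -0.20155605  0.16984324]
eef_rot [ 1.79921476e+02  5.58165009e-03 -9.68678328e+01]
contact_force [-0.26847337  0.3288955  -1.99747821]
moment [ 0.09593524 -0.0434499   0.02246475]
gripper_width 0.039466109277654
```

View pics/wrist3.png

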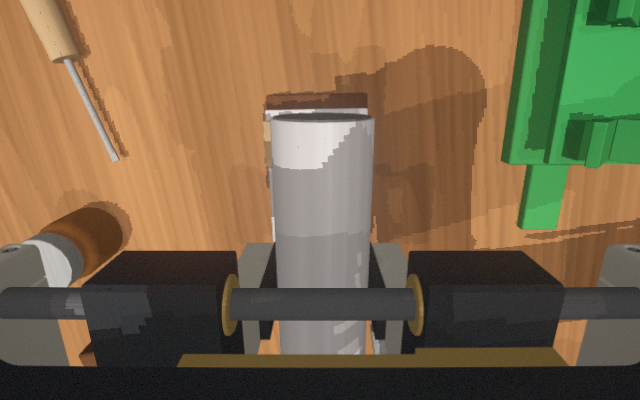

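View pics/top3c.png

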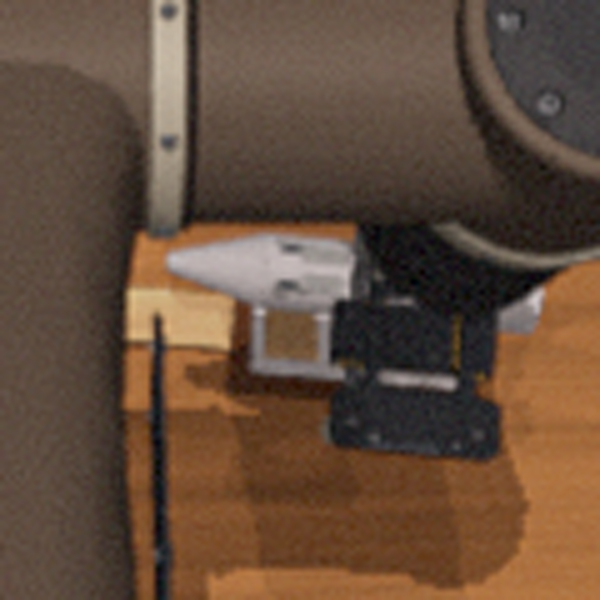

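View pics/scene3c.png

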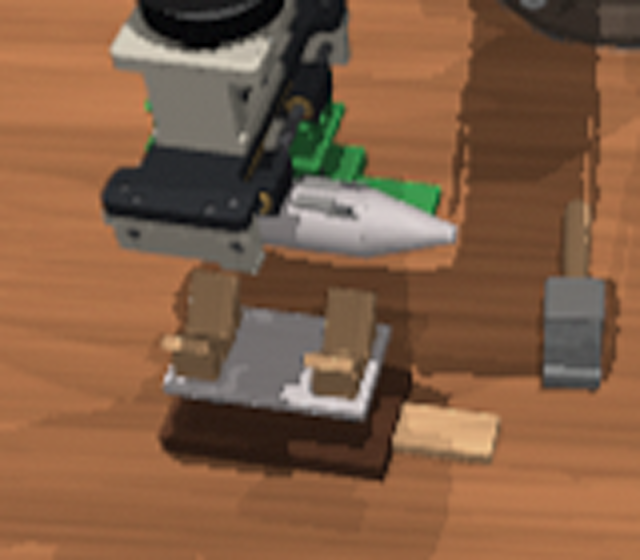

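The scene view shows the pipe level above the rest, foot towards the tongue and mouth up. I'll measure the pipe's axis and cross-check the seat.

```bash
python3 - <<'E'
from h import *
from scipy.optimize import least_squares
np.set_printoptions(precision=4,suppress=True)
c=np.load("pics/wrist3c.npy",allow_pickle=True).item();D=np.load("pics/wrist3.npy");W=cloud(c,D)
w=W[112:240,262:380].reshape(-1,3);q=w[w[:,2]>.185]
print("pipe pts",len(q),q.min(0),q.max(0))
# cylinder fit radius .02
def f(p): # x0,z0, dx/dy, dz/dy
    a=np.array([p[2],1,p[3]]);a/=np.linalg.norm(a)
    v=q-np.array([p[0],-.2035,p[1]]);return np.linalg.norm(np.cross(v,a),axis=1)-.02
s=least_squares(f,[.522,.19,0.1,0],loss='soft_l1',f_scale=.001);print("cyl at y=-.2035: x,z",s.x[:2],"yaw",90-np.degrees(np.arctan(s.x[2])),"pitch",np.degrees(np.arctan(s.x[3])),np.std(s.fun))
print("rear y",np.percentile(q[:,1],[0,.5,2]))
# rest in wrist: plate rear edge
g=W[85:240,255:385].reshape(-1,3); m=(g[:,2]>.055)&(g[:,2]<.07);print("plate pts wrist",m.sum(),g[m].min(0),g[m].max(0))
m=(g[:,2]>.075)&(g[:,2]<.11);print("block pts wrist",m.sum(),g[m].min(0) if m.any() else '',g[m].max(0) if m.any() else '')
# rest from both fixed cams
from plant import calibration
ang=np.radians(83.3);U=np.array([np.cos(ang),np.sin(ang)]);N=np.array([-U[1],U[0]])
for n,fn in (("top","top0"),("scene","scene0"),("scene","scene3")):
    W=cloud(calibration(n),np.load(f"pics/{fn}.npy")).reshape(-1,3)
    near=(abs(W[:,0]-.523)<.07)&(abs(W[:,1]+.2035)<.09)
    g=W[near&(W[:,2]>.077)&(W[:,2]<.115)]
    k=g[:,:2]-[.523,-.2035]
    a,b=k@U,k@N
    print(fn,len(g),"along",np.percentile(a,[0,2,98,100]),"across",np.percentile(b,[0,2,98,100]),"z",g[:,2].max())
    # flank fits: z = zc + |b-b0|
    for sg in (1,-1):
        m=(sg*a>.032)&(sg*a<.06)&(abs(b)<.03)
        s=least_squares(lambda p: g[m,2]-(p[1]+abs(b[m]-p[0])),[0,.074],loss='soft_l1',f_scale=.002); print("  block",sg,m.sum(),s.x,np.median(abs(s.fun)))
E
```

```text
pipe pts 12455 [ 0.4943 -0.2727  0.1851] [ 0.5393 -0.2189  0.2099]
cyl at y=-.2035: x,z [0.5213 0.1877] yaw 83.33021769375874 pitch 0.24335010916413047 0.0016816512435126856
rear y [-0.2727 -0.2719 -0.271 ]
plate pts wrist 741 [ 0.4817 -0.2707  0.0552] [ 0.5651 -0.17    0.0643]
block pts wrist 306 [ 0.5473 -0.2651  0.0924] [ 0.5547 -0.2354  0.1015]
top0 454 along [-0.0587 -0.0571  0.0607  0.0615] across [-0.0335 -0.0311  0.0331  0.0353] z 0.10492634339690445
  block 1 180 [0.0016 0.0742] 0.0011851516116736863
  block -1 172 [-0.      0.0737] 0.0013307826696348016
scene0 575 along [-0.0609 -0.0582  0.0596  0.0608] across [-0.0378 -0.0354  0.0271  0.0307] z 0.10463861158590369
  block 1 223 [-0.008   0.0677] 0.0021388399806348823
  block -1 198 [-0.0094  0.0683] 0.0019042304905518975
scene3 573 along [-0.0606 -0.0584  0.0596  0.0603] across [-0.037  -0.0351  0.0259  0.0302] z 0.10576985534136613
  block 1 225 [-0.0081  0.0679] 0.0022006027451851456
  block -1 184 [-0.0094  0.068 ] 0.0019298824262036843
```

servo_tool([
  [0.001,-0.002,0.01],
  [0.001,-0.002,0.025],
  [0.001,-0.002,0.04],
  [0.001,-0.002,0.055],
  [0.001,-0.002,0.065],
  [0.001,-0.002,0.072],
  [0.001,-0.002,0.075],
  [0.001,-0.002,0.075],
], grip=[1,1,1,1,1,1,1,1], turn=[0,0,0,0,0,0,0,0])

```text
time_s: 7.15
tcp_pos: [0.5238, -0.203, 0.0949]
eef_rot: [179.9, -0.0, -96.7]
contact_force: [-0.4, -0.9, -1.7]
gripper_width: 0.0395
```

```bash
python3 - <<'E'
from plant import r,capture,calibration
import cv2,numpy as np
s=r.get_state()
for k in ('time_s','tcp_pos','eef_rot','contact_force','moment','gripper_width'):print(k,s[k])
for n in("wrist","scene"):
    c=calibration(n);p,d=capture(n);cv2.imwrite(f"pics/{n}4.png",p);np.save(f"pics/{n}4.npy",d);np.save(f"pics/{n}4c.npy",c,allow_pickle=True)
    if n=="scene": cv2.imwrite("pics/scene4c.png",cv2.resize(p[150:250,200:340],None,fx=5,fy=5,interpolation=cv2.INTER_CUBIC))
E
```

```text
time_s 7.15
tcp_pos [ 0.52381208 -0.2030494   0.0948988 ]
eef_rot [ 1.79936306e+02 -7.86281093e-03 -9.67034789e+01]
contact_force [-0.36333622 -0.90316406 -1.71905276]
moment [ 0.05103736 -0.07238404  0.01019059]
gripper_width 0.03947256172905019
```

View pics/wrist4.png

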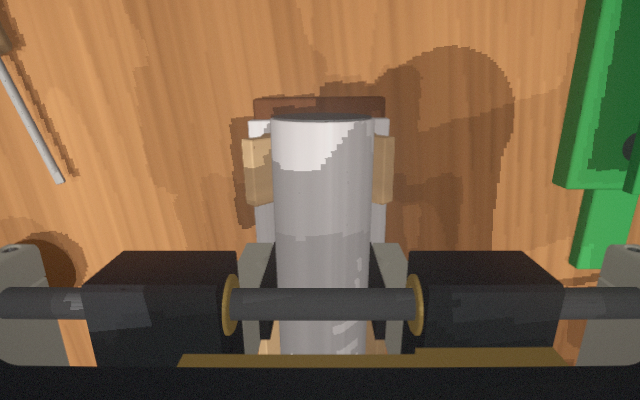

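View pics/scene4c.png

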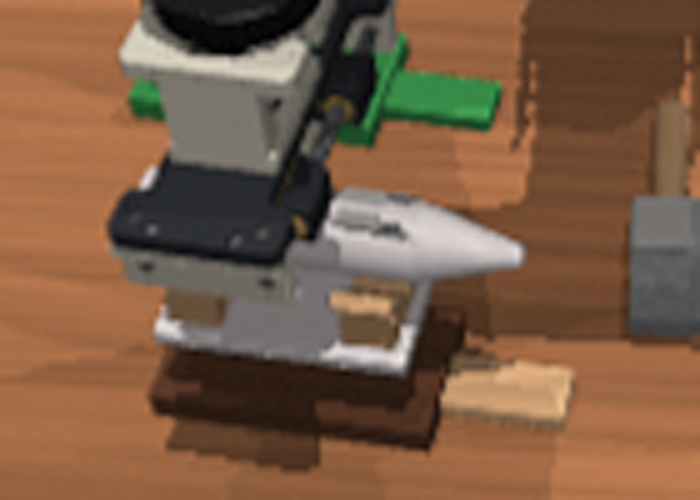

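```bash
python3 - <<'E'
from plant import calibration
from h import *
np.set_printoptions(precision=4,suppress=True)
p=cv2.imread("pics/wrist4.png");cv2.imwrite("pics/w4c.png",cv2.resize(p[85:245,230:410],None,fx=4,fy=4,interpolation=cv2.INTER_CUBIC))
c=np.load("pics/wrist4c.npy",allow_pickle=True).item();W=cloud(c,np.load("pics/wrist4.npy"))
ang=np.radians(83.3);U=np.array([np.cos(ang),np.sin(ang)]);N=np.array([-U[1],U[0]])
t=np.array([.5238,-.2030])
for nm,lo,hi in (("pipe",.118,.14),("block",.085,.11),("plate",.055,.072),("base",.02,.045)):
    g=W[85:240,235:405].reshape(-1,3);g=g[(g[:,2]>lo)&(g[:,2]<hi)]
    k=g[:,:2]-t;a=k@U;b=k@N
    # require wide sections: per-a-slice extents
    for x in (-.075,-.065,-.055,-.045,-.035):
        m=abs(a-x)<.004
        if m.sum()>15: print(nm,x,m.sum(),b[m].min(),b[m].max(),(b[m].min()+b[m].max())/2,"z",np.median(g[m,2]))
    print(nm,"a min max",a.min(),a.max())
E
```

```text
pipe -0.065 2480 -0.018977155192067715 0.01898301574861362 2.930278272953238e-06 z 0.13075221734036474
pipe -0.055 2263 -0.019028601276405384 0.01895217558632778 -3.8212845038802096e-05 z 0.13083871735904049
pipe -0.045 2109 -0.01887944703927325 0.019022402614414704 7.147778757072773e-05 z 0.13082163778597006
pipe -0.035 1988 -0.018865802615440005 0.019067801813451597 0.00010099959900579554 z 0.13078777910755013
pipe a min max -0.06967037718215444 -0.0214791928936125
block -0.055 962 -0.0354367158025403 0.031683058831326175 -0.001876828485607062 z 0.09808878521214473
block -0.045 877 -0.035233713818521514 0.03186478315188416 -0.0016844653333186778 z 0.09827558441472709
block -0.035 826 -0.03502654769865917 0.032134845144151714 -0.0014458512772537284 z 0.098310386580918
block a min max -0.06966271906981188 -0.02881312703742517
plate -0.065 277 -0.03870817721258966 0.03494606407376928 -0.0018810565694101881 z 0.062466637945895916
plate -0.055 220 -0.038579069226728865 0.03535078813504156 -0.0016141405458436515 z 0.06265998280475801
plate a min max -0.06484242068893539 0.0038629417517883446Traceback (most recent call last):
  File "<stdin>", line 15, in <module>
    return umr_minimum(a, axis, None, out, keepdims, initial, where)
ValueError: zero-size array to reduction operation minimum which has no identity
```

View pics/w4c.png

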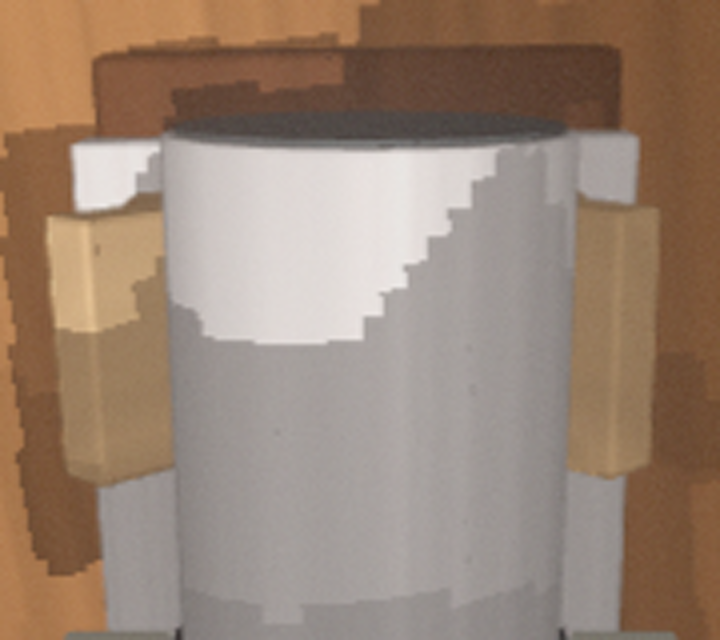

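In the wrist picture the pipe is about 1 mm off the V's centre line, and the rest is turned about 1 degree further than I estimated. The top and scene fits give the same turn. I'll correct both while lowering to contact.

servo_tool([
  [0,-0.001,0],
  [0,-0.001,0.002],
  [0,-0.001,0.004],
  [0,-0.001,0.006],
  [0,-0.001,0.008],
  [0,-0.001,0.0095],
  [0,-0.001,0.011],
  [0,-0.001,0.0125],
  [0,-0.001,0.0135],
  [0,-0.001,0.0135],
], grip=[1,1,1,1,1,1,1,1,1,1], turn=[-0.0175,-0.0175,-0.0175,-0.0175,-0.0175,-0.0175,-0.0175,-0.0175,-0.0175,-0.0175])

```text
time_s: 8.08
tcp_pos: [0.5251, -0.2032, 0.0823]
eef_rot: [-180.0, -0.0, -95.7]
contact_force: [-1.7, 1.7, 2.5]
gripper_width: 0.0394
```

```bash
python3 -c "
from plant import r
s=r.get_state()
for k in ('time_s','tcp_pos','eef_rot','contact_force','moment','gripper_width'):print(k,s[k])"
```

```text
time_s 8.0833
tcp_pos [ 0.52506128 -0.20319827  0.0822897 ]
eef_rot [-1.79992591e+02 -1.45783975e-03 -9.57073308e+01]
contact_force [-1.65453268  1.66619148  2.51661141]
moment [ 0.51015425  0.55375937 -0.16843141]
gripper_width 0.039421282608035374
```

servo_tool([
  [0,0,0.001],
  [0,0,0.002],
  [0,0,0.003],
  [0,0,0.004],
  [0,0,0.005],
  [0,0,0.006],
  [0,0,0.006],
  [0,0,0.006],
], grip=[1,1,1,1,1,1,1,1], turn=[0,0,0,0,0,0,0,0])

```text
time_s: 8.75
tcp_pos: [0.5251, -0.2032, 0.0765]
eef_rot: [-180.0, -0.0, -95.7]
contact_force: [-2.2, 2.6, 7.0]
gripper_width: 0.0391
```

```bash
python3 -c "
from plant import r
s=r.get_state()
for k in ('time_s','tcp_pos','eef_rot','contact_force','moment','gripper_width'):print(k,s[k])"
```

```text
time_s 8.75
tcp_pos [ 0.52508455 -0.2032233   0.07648803]
eef_rot [-1.79982477e+02 -4.47584871e-03 -9.56960533e+01]
contact_force [-2.22695192  2.60790456  6.9842051 ]
moment [ 0.82250285  1.08420396 -0.17129149]
gripper_width 0.03910815526603966
```

servo_tool([
  [-0.0005,0.0008,0.001],
  [-0.0005,0.0008,0.002],
  [-0.0005,0.0008,0.003],
  [-0.0005,0.0008,0.004],
  [-0.0005,0.0008,0.005],
  [-0.0005,0.0008,0.005],
  [-0.0005,0.0008,0.005],
  [-0.0005,0.0008,0.005],
], grip=[1,1,1,1,1,1,1,1], turn=[0,0,0,0,0,0,0,0])

```text
time_s: 9.42
tcp_pos: [0.5251, -0.2032, 0.0722]
eef_rot: [-179.9, -0.0, -95.7]
contact_force: [-2.4, -0.7, 10.6]
gripper_width: 0.0393
```

```bash
python3 - <<'E'
from plant import r,capture,calibration
import cv2,numpy as np
s=r.get_state()
for k in ('time_s','tcp_pos','eef_rot','contact_force','moment','gripper_width'):print(k,s[k])
for n in("wrist","scene"):
    c=calibration(n);p,d=capture(n);cv2.imwrite(f"pics/{n}5.png",p);np.save(f"pics/{n}5.npy",d);np.save(f"pics/{n}5c.npy",c,allow_pickle=True)
    if n=="scene": cv2.imwrite("pics/scene5c.png",cv2.resize(p[150:250,200:340],None,fx=5,fy=5,interpolation=cv2.INTER_CUBIC))
E
```

```text
time_s 9.4167
tcp_pos [ 0.52510502 -0.20316549  0.07223204]
eef_rot [-1.79889272e+02 -4.26685062e-02 -9.56750555e+01]
contact_force [-2.37154287 -0.69549738 10.63258883]
moment [-0.00906395  0.93834612 -0.13103369]
gripper_width 0.039322264046372464
```

View pics/wrist5.png

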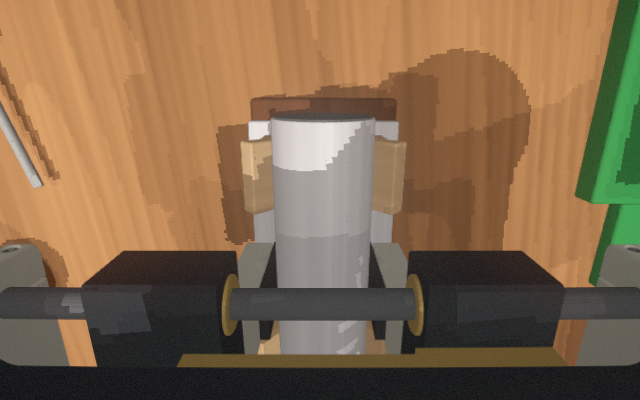

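View pics/scene5c.png

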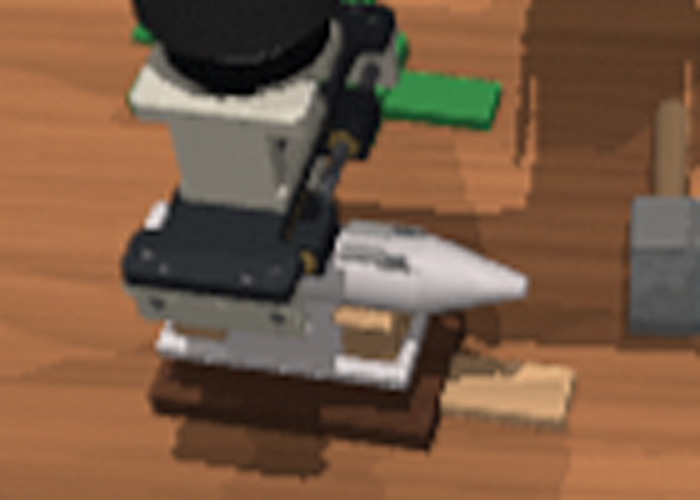

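servo_tool([
  [0,0.0005,0],
  [0,0.001,0],
  [0,0.0015,0],
  [0,0.0015,0],
  [0,0.0015,0],
  [0,0.0015,0],
], grip=[1,1,1,1,1,1], turn=[0,0,0,0,0,0])

```text
time_s: 10.02
tcp_pos: [0.5251, -0.2032, 0.0728]
eef_rot: [-179.7, -0.1, -95.7]
contact_force: [0.1, -0.9, 10.3]
gripper_width: 0.0395
```

```bash
python3 - <<'E'
from plant import r,capture,calibration
from h import *
np.set_printoptions(precision=4,suppress=True)
s=r.get_state()
for k in ('time_s','tcp_pos','eef_rot','contact_force','moment','gripper_width'):print(k,s[k])
c=calibration("wrist");p,d=capture("wrist");W=cloud(c,d);cv2.imwrite("pics/w6.png",p)
ang=np.radians(84.3);U=np.array([np.cos(ang),np.sin(ang)]);N=np.array([-U[1],U[0]])
t=s['tcp_pos'][:2]
g=W[85:240,235:410].reshape(-1,3);k=g[:,:2]-t;a=k@U;b=k@N
zt=s['tcp_pos'][2]+.0188
for nm,lo,hi in (("pipe",zt+.005,zt+.025),("block",.072,.1),("plate",.045,.062)):
  for x in (-.065,-.055,-.045,-.035):
    m=(abs(a-x)<.004)&(g[:,2]>lo)&(g[:,2]<hi)
    if nm!="pipe": m&=abs(b)>.023
    if m.sum()>15: print(nm,x,m.sum(),b[m].min(),b[m].max(),(b[m].min()+b[m].max())/2,"z",np.median(g[m,2]),g[m,2].max())
m=(g[:,2]>zt+.015);print("rear a",np.nanmin(a[m]))
E
```

```text
time_s 10.0167
tcp_pos [ 0.5251 -0.2032  0.0728]
eef_rot [-179.7306   -0.0527  -95.6541]
contact_force [ 0.1187 -0.9361 10.2878]
moment [-0.3192 -0.0571 -0.2226]
gripper_width 0.03945822060705499
pipe -0.065 2473 -0.01869271762733729 0.01919943895189187 0.00025336066227728965 z 0.10860524214151368 0.11228265257598515
pipe -0.055 2269 -0.0185692105868207 0.019121278079301866 0.0002760337462405834 z 0.10870795952362375 0.11258709229376397
pipe -0.045 2126 -0.018468044415858344 0.019136415156509587 0.0003341853703256216 z 0.10869760210777737 0.11250051992189401
pipe -0.035 1959 -0.01854806728591779 0.019019275472781604 0.00023560409343190668 z 0.10871756680340766 0.11272277483573674
block -0.055 1059 -0.03302260028257697 0.03434123468189375 0.0006593171996583901 z 0.08818460214568431 0.09172145900316102
block -0.045 960 -0.03333679708167754 0.03410700357732134 0.00038510324782189964 z 0.08827571078211024 0.09205422250889787
block -0.035 904 -0.03333395953626556 0.03415815639876529 0.00041209843124986184 z 0.08824070133164405 0.09143643290687906
plate -0.065 354 -0.03610124886293286 0.03737757876078098 0.000638164948924061 z 0.052323898938176266 0.054121125924636734
plate -0.055 301 -0.0365756865138701 0.037553789238689496 0.0004890513624096968 z 0.052595078695508043 0.061868481141019366
rear a -0.06958578314895107
```

servo_tool([
  [0,0,0],
  [0,0,0],
  [0,0,0],
  [0,0,0],
  [0,0,0],
  [0,0,0],
  [0,0,0],
  [0,0,0],
  [0,0,0],
  [0,0,0],
], grip=[1,1,1,1,1,1,1,1,1,1], turn=[0,0,0,0,0,0,0,0,0,0])

```text
time_s: 10.9
tcp_pos: [0.5251, -0.2032, 0.0728]
eef_rot: [-179.7, -0.1, -95.7]
contact_force: [0.3, -0.6, 9.0]
gripper_width: 0.0397
```

```bash
python3 - <<'E'
from plant import r,capture,calibration
from h import *
s=r.get_state()
for k in ('time_s','tcp_pos','eef_rot','contact_force','moment'):print(k,s[k])
for n in("scene","top"):
    p,d=capture(n);cv2.imwrite(f"pics/{n}7.png",p)
W=cloud(calibration("scene"),capture("scene")[1]).reshape(-1,3)
# along extents of blocks & pipe toe
U=np.array([np.cos(np.radians(84.3)),np.sin(np.radians(84.3))]);t=s['tcp_pos'][:2]
k=W[:,:2]-t;a=k@U;b=k@np.array([-U[1],U[0]])
m=(abs(b)<.006)&(W[:,2]>.08)&(W[:,2]<.115)&(a>.09)&(a<.14);print("toe a",np.percentile(a[m],[95,99,100]) )
m=(b<-.024)&(b>-.04)&(W[:,2]>.075)&(W[:,2]<.095)&(abs(a)<.08);print("blocks a",np.percentile(a[m],[1,99]))
E
```

```text
time_s 10.9
tcp_pos [ 0.5250846  -0.20318762  0.07276751]
eef_rot [-1.79731419e+02 -5.33126133e-02 -9.56572029e+01]
contact_force [ 0.29354089 -0.64441294  9.04550723]
moment [-0.30241515 -0.09644069 -0.17110599]
toe a [0.11872128 0.119253   0.11926192]
blocks a [0.03039498 0.05928138]
```

View pics/scene7.png

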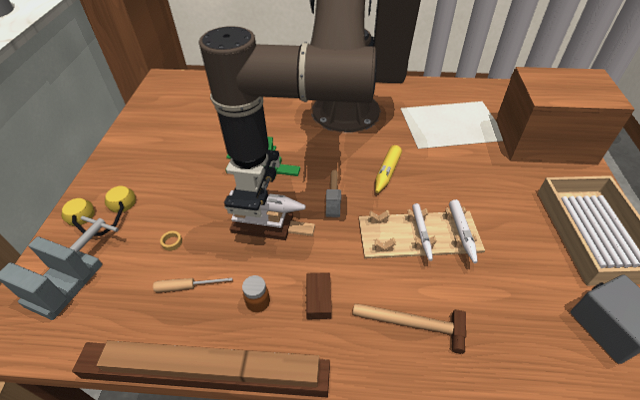

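```bash
python3 -c "
from plant import order
print(order.close_job())"
```

```text
the job is handed in; nothing more can be done
None
```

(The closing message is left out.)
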